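Sort sample cartons and push the tray up onto the viewing deck

TASK

Clear the white reference tile off the grey viewing deck onto its green pad, and sort every sample carton on the bench by its length into the matching row of the blue tray, lying along the row, while the tray still stands on the bench in front of the step. Then raise the tray's leading edge onto the step with its rear edge still resting on the bench, and push the tray from behind, up and over, until all of it lies flat and roughly straight on the grey viewing deck with the cartons still in their rows. Never tip the tray steeply or carry it through the air, and leave the other things on the bench where they are.

Things in the scene. Friction and masses are not known exactly. Their poses are not given: they have to be found in the camera images.
- tray: blue tray, loose, about 0.5 kg, 172 mm (x, tail to lead) by 178 mm (y). Origin: centre of underside; +x to the leading end (at the deck), z up. Floor 4 mm thick, walls 5 mm thick with tops at 14 mm; two ribs along y (4 mm thick, tops at 12 mm, x = -27, +27 mm) make three rows along y, two cartons end to end in each. White floor marks, as long as the cartons, show each row's size
- tray_lead (a point): middle of the tray's bottom leading edge (tray x = +86 mm, z = 0)
- tray_tail (a point): middle of the tray's bottom rear edge (tray x = -86 mm, z = 0)
- tray_tab (a point): in the yellow upright lifting tab at the middle of the leading wall, 12 mm below its top; tab 12 mm (x) by 24 mm (y), 14 to 62 mm above the underside; can be pinched across y from above to raise the leading edge, the tray then pivots on its rear edge and in the grip
- tray_push (a point): middle of the back face of the black push plate on the rear wall (tray x = -86 mm, 36 mm up); plate 44 mm wide (y), 14 to 46 mm above the underside. A steady push here holds the rear edge down by friction; ease off for a moment once the tray is over half way and it tips level on the deck by itself
- row_short (a point): centre of the floor of the row for short cartons, at the tail; rows run along y, 168 mm long inside; tray x = -54 mm; put one carton in each half, about 42 mm either side of this point
- row_medium (a point): centre of the floor of the middle row, for medium cartons; 50 mm wide between ribs, tray x = 0
- row_long (a point): centre of the floor of the row for long cartons (leading row), tray x = +54 mm
- deck: grey viewing deck, fixed: a plate 18 mm above the bench whose step has a rounded aluminium nose (6 mm radius). Origin: at bench height under the middle of the nose's front; +x inward over the deck, away from the robot, z up. Level from x = 6 to 280 mm; side curbs 16 mm above the deck at y = -168 and +168 mm; back panel 90 mm high at x = 280 mm
- short1: short sample carton, brown card with a copper band round its middle and a white end, 28 x 28 mm in section and 42 mm long, about 40 g; loose on the bench, lying on one side. Origin at its centre, own x along its length. It may be absent
- short2: short sample carton, brown card with a copper band round its middle and a white end, 28 x 28 mm in section and 42 mm long, about 40 g; loose on the bench, lying on one side. Origin at its centre, own x along its length. It may be absent
- medium1: medium sample carton, brown card with a copper band round its middle and a white end, 28 x 28 mm in section and 56 mm long, about 40 g; loose on the bench, lying on one side. Origin at its centre, own x along its length. It may be absent
- medium2: medium sample carton, brown card with a copper band round its middle and a white end, 28 x 28 mm in section and 56 mm long, about 40 g; loose on the bench, lying on one side. Origin at its centre, own x along its length. It may be absent
- long1: long sample carton, brown card with a copper band round its middle and a white end, 28 x 28 mm in section and 70 mm long, about 40 g; loose on the bench, lying on one side. Origin at its centre, own x along its length. It may be absent
- long2: long sample carton, brown card with a copper band round its middle and a white end, 28 x 28 mm in section and 70 mm long, about 40 g; loose on the bench, lying on one side. Origin at its centre, own x along its length. It may be absent
- tile: white ceramic reference tile with a black rim line, 60 (x) x 34 (y) x 24 mm (z) tall, about 120 g, lying flat on the viewing deck at the start, in the tray's way. Origin at its centre
- pad: green parking pad fixed flat on the bench at the right, 100 (x) x 80 mm (y), 3 mm thick; origin at the centre of its underside
- caliper: steel digital caliper lying on the bench, 200 mm long; bystander, to be left alone
- loupe: black loupe, 42 mm across and 40 mm tall; bystander, to be left alone
- tape: roll of brown packing tape lying flat, 90 mm across, 48 mm tall; bystander, to be left alone
- swatches: white swatch book 160 x 50 x 22 mm; bystander, to be left alone
- pen_pot: grey pen pot, 72 mm across, pens up to 145 mm high; bystander, to be left alone

How it is judged:
On the way, in this order (a step that is already met when the one before it is completed fails the run):
1. the tile lies on its green pad and every carton lies in the row for its length, the tray still on the bench in front of the step (x of short1 in the frame of row_short between -0.014 and 0.014 m and y of short1 in the frame of row_short between -0.075 and 0.075 m and z of short1 in the frame of row_short between 0.008 and 0.02 m and angle between the x axis of each of short1, short2, medium1, medium2, long1, long2 and the y axis of tray, either way round below 0.4 rad and linear speed of each of short1, short2, medium1, medium2, long1, long2, tile below 0.05 m/s and x of short2 in the frame of row_short between -0.014 and 0.014 m and y of short2 in the frame of row_short between -0.075 and 0.075 m and z of short2 in the frame of row_short between 0.008 and 0.02 m and x of medium1 in the frame of row_medium between -0.014 and 0.014 m and y of medium1 in the frame of row_medium between -0.075 and 0.075 m and z of medium1 in the frame of row_medium between 0.008 and 0.02 m and x of medium2 in the frame of row_medium between -0.014 and 0.014 m and y of medium2 in the frame of row_medium between -0.075 and 0.075 m and z of medium2 in the frame of row_medium between 0.008 and 0.02 m and x of long1 in the frame of row_long between -0.014 and 0.014 m and y of long1 in the frame of row_long between -0.075 and 0.075 m and z of long1 in the frame of row_long between 0.008 and 0.02 m and x of long2 in the frame of row_long between -0.014 and 0.014 m and y of long2 in the frame of row_long between -0.075 and 0.075 m and z of long2 in the frame of row_long between 0.008 and 0.02 m and x of tile in the frame of pad between -0.03 and 0.03 m and y of tile in the frame of pad between -0.03 and 0.03 m and height (world z) of tile below 0.02 m and angle between tile's own z axis and vertical below 0.1 rad and x of tray_lead in the frame of deck below 0.008 m and height (world z) of each of tray_lead, tray_tail below 0.01 m), for 0.2 s.
2. the tray's leading edge is raised over the step, 10 mm or more beyond its front, with the rear edge still on the bench (x of tray_lead in the frame of deck above 0.01 m and height (world z) of tray_lead above 0.014 m and height (world z) of tray_tail below 0.01 m), for 0.2 s.
3. the tray is pushed from behind, its leading edge 80 mm or more over the deck (x of tray_lead in the frame of deck above 0.08 m and contact force between the fingers and tray above 0.3 N and x of the grasp point in the frame of tray below -0.06 m).
At the end, for the whole second after the job is handed in: Whole tray flat and still on the deck (rear edge 3 mm past the step front, within 80 mm of the middle line, straight to 0.3 rad); cartons on the floor of their rows (within 14 mm of the row line, 75 mm of its centre, 0.4 rad along it); tile flat on its pad, within 30 mm of its middle each way (x of short1 in the frame of row_short between -0.014 and 0.014 m and y of short1 in the frame of row_short between -0.075 and 0.075 m and z of short1 in the frame of row_short between 0.008 and 0.02 m and angle between the x axis of each of short1, short2, medium1, medium2, long1, long2 and the y axis of tray, either way round below 0.4 rad and linear speed of each of short1, short2, medium1, medium2, long1, long2, tile below 0.05 m/s and x of short2 in the frame of row_short between -0.014 and 0.014 m and y of short2 in the frame of row_short between -0.075 and 0.075 m and z of short2 in the frame of row_short between 0.008 and 0.02 m and x of medium1 in the frame of row_medium between -0.014 and 0.014 m and y of medium1 in the frame of row_medium between -0.075 and 0.075 m and z of medium1 in the frame of row_medium between 0.008 and 0.02 m and x of medium2 in the frame of row_medium between -0.014 and 0.014 m and y of medium2 in the frame of row_medium between -0.075 and 0.075 m and z of medium2 in the frame of row_medium between 0.008 and 0.02 m and x of long1 in the frame of row_long between -0.014 and 0.014 m and y of long1 in the frame of row_long between -0.075 and 0.075 m and z of long1 in the frame of row_long between 0.008 and 0.02 m and x of long2 in the frame of row_long between -0.014 and 0.014 m and y of long2 in the frame of row_long between -0.075 and 0.075 m and z of long2 in the frame of row_long between 0.008 and 0.02 m and x of tile in the frame of pad between -0.03 and 0.03 m and y of tile in the frame of pad between -0.03 and 0.03 m and height (world z) of tile below 0.02 m and angle between tile's own z axis and vertical below 0.1 rad and x of tray_tail in the frame of deck above 0.003 m and x of tray_lead in the frame of deck below 0.285 m and z of tray in the frame of deck between 0.014 and 0.023 m and angle between tray's own z axis and vertical below 0.03 rad and y of tray in the frame of deck between -0.08 and 0.08 m and angle between the x axis of tray and the x axis of deck, either way round below 0.3 rad and linear speed of tray below 0.02 m/s); the robot touches nothing.
It fails at once if the tray is tipped by more than 0.5 rad (angle between tray's own z axis and vertical above 0.5 rad).
It fails at once if the tray is carried: its rear edge more than 50 mm above the bench (height (world z) of tray_tail above 0.05 m).
It fails at once if a bystander is moved by more than 30 mm (distance of any of caliper, loupe, tape, swatches, pen_pot from where it was at the start of the episode above 0.03 m).
Of short1, short2, medium1, medium2, long1, long2 only 4 to 6 are there at a start; the rules pass over those that are not, and their reading is None.
At some moment in a run one of tray, short1, short2, medium1, medium2, long1, long2 may be knocked a few centimetres aside while the robot is not near it.
Once in a run the grip may slacken for a moment while it holds something.
It also fails if it takes over 208 s, if anything falls off the work surface, if the arm or the gripper's body presses on something with over 40 N, if the wrist force passes 120 N, or if a joint passes its speed limit or range.

ROBOT

A 7-joint arm with a two-finger parallel gripper is mounted at the origin on the work surface. World frame = base frame: x ahead of the robot, y to its left, z up, the work surface at z = 0. Lengths are in m, angles in rad, forces in N, time in s.
With the tool pointing down it reaches from about 0.425 to 0.925 m from the base axis. Payload 6.8 kg.
Tool frame: the origin (TCP) lies midway between the tips of the shut fingers; the grasp point (between the pads) lies 19 mm behind it; z points along the fingers, y is the line along which they close (so a half turn about z gives the same grasp; the last joint's range is limited). The gripper opens to 85 mm and grips with 20 to 120 N. Pads are 22 mm wide; open, the fingers measure 114 mm over their backs; the gripper's body (76 mm by 85 mm) begins 54 mm behind the grasp point. The pads swing forward as they close: fully open they stand 13 mm farther back than shut.
Start: joints at [-1.227, 0.477, 0.022, 1.555, -0.011, 1.109, -0.083], TCP at [0.295, 0.607, 0.231] pointing down, gripper open.
Joint ranges: [-2.96, 2.96], [-0.34, 2.1], [-1.41, 1.46], [0.24, 2.44], [-1.37, 4.51], [0.17, 1.92], [-2.96, 2.96]. Speed limits (rad/s): [2.39, 2.39, 3.14, 3.14, 3.14, 3.14, 3.14].

INTERFACE

Orientations are given as a rotation vector (axis times angle).
In Python, from bench import status, vision, r gives the robot as it stands. The module is installed in compiled form; this text tells all that it offers.
- The arm moves only by the shell command python3 -m handwheel 'ROWS' [OPENING] [FORCE]. ROWS is JSON, a list of rows, each an object with "dp": the shift along the tool's x, y, z in m, a list of three; "delta_rot": the turn, a rotation vector about the tool's x, y, z in rad, a list of three. In form: [{"dp": [x, y, z], "delta_rot": [rx, ry, rz]}, ...]. A call has 1 to 12 rows; each row is the pose to reach, as a shift and turn from the pose commanded when the call began, along the tool's axes at that moment; what a row does not reach only later rows make up. A row lasts 1/8 s, in which the tool goes at most 62.5 mm and 10.7 degrees, less where a joint would pass 70% of its speed; a pose out of reach is approached as far as the arm can. A call with a gripper value outside its range is refused whole. OPENING is the opening, from 0 (shut) to 1 (fully open), set as the call begins (- or left out, the last holds). The fingers move at their own pace and stop on an object; FORCE is the grip in N (left out, the last holds). Time passes only in rows, so rows that repeat a pose let the fingers close. It gives the time, the measured TCP pose, the force, the opening and the grip force at its end, in the units of the state.
- status.get_obs(): the state, without advancing time (a new reading comes with each control period).
- vision.grab_frame(name): name is "side" or "top"; returns a dict with "img" (400x640x3 uint8, blue, green, red), "fovy" (degrees; the focal length in pixels is half the picture's height over the tangent of half this angle, whatever the lens; pixels are square), "cx", "cy" (the principal point, pixels), "distortion" ([k1, k2, p1, p2, k3] as OpenCV has them; the pictures are not rectified), "world_from_camera" (4x4, takes a point from camera to world coordinates). Camera axes: x right, y up, looking along -z (the intrinsics and any distortion apply to the point x, -y, -z); pixel columns grow to the right and rows downward; lengths in m; the calibration is good to about 2 mm. A picture is of the moment at which its call begins. There is no depth.
- r.hand_in(): hands the job in; it is judged then, once.
The state is a dict: "clock": time; "joints": joint angles; "qvel": joint speeds; "tau": joint torques, N m; "tcp_pos": TCP position; "orientation": TCP orientation; "contact_force": force on the tool from outside, world axes, zero at the start; "moment": the same for the moment, N m; "grip_width": finger opening in m; "gripper_force": force on a finger pad.
Only numpy, scipy, OpenCV 4.12 (cv2) and the standard library are available. Lean on these libraries where they do the work, as an engineer would, in place of code of your own. Each camera call takes 0.05 s, during which the arm holds its last target. There are 200 camera calls.

## Working session

There is one attempt and no reset: what is moved stays moved. The work goes in short steps, Python scripts to look and compute and a shell command to move; the robot and the scene stay as the last step left them, time stands still between calls to the robot, and variables do not carry over. Pictures are saved under pics/ and viewed, at most 14 in all, crops included, and the job is handed in when it is done.

```bash
mkdir -p pics
python3 - <<'E'
from bench import status, vision, r
import cv2,numpy as np
np.set_printoptions(precision=4,suppress=True)
for n in("top","side"):
    f=vision.grab_frame(n); cv2.imwrite(f"pics/{n}0.png",f["img"])
    print({k:v for k,v in f.items() if k!="img"})
print(status.get_obs())
E
```

```text
{'fovy': 45.67809276194093, 'cx': 319.8450614788032, 'cy': 210.49352772186572, 'distortion': array([-0.1082,  0.    ,  0.    ,  0.    ,  0.    ]), 'world_from_camera': array([[-0.0102,  0.9868, -0.1619,  0.3048],
       [-0.9998, -0.0077,  0.0156,  0.0179],
       [ 0.0141,  0.162 ,  0.9867,  1.4486],
       [ 0.    ,  0.    ,  0.    ,  1.    ]])}
{'fovy': 46.857030959721456, 'cx': 315.59683760997814, 'cy': 199.82947569772912, 'distortion': array([0.0121, 0.    , 0.    , 0.    , 0.    ]), 'world_from_camera': array([[ 0.8368,  0.3844, -0.3899, -0.0025],
       [-0.5471,  0.6126, -0.5704, -0.7459],
       [ 0.0196,  0.6906,  0.7229,  1.0045],
       [ 0.    ,  0.    ,  0.    ,  1.    ]])}
{'clock': 0.1, 'joints': array([-1.2271,  0.4778,  0.0223,  1.5564, -0.0115,  1.1093, -0.0831]), 'qvel': array([-0.0006, -0.0027, -0.0017, -0.0019, -0.0005, -0.001 ,  0.0016]), 'tau': array([  0.0046, -59.7757,   1.6138, -28.1952,   0.0129,   0.005 ,
        -0.    ]), 'tcp_pos': array([0.2945, 0.6068, 0.2304]), 'orientation': array([-0.7035, -3.0616,  0.0027]), 'contact_force': array([ 0.6995, -0.2777,  0.0866]), 'moment': array([-0.0112, -0.0318,  0.0027]), 'gripper_force': 0.0, 'grip_width': 0.08523441478441429}
```

View pics/top0.png

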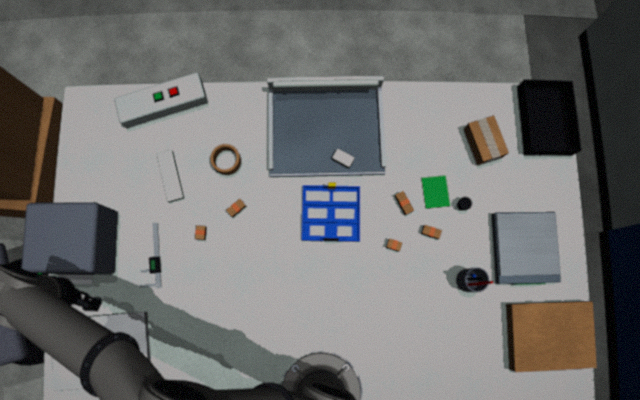

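View pics/side0.png

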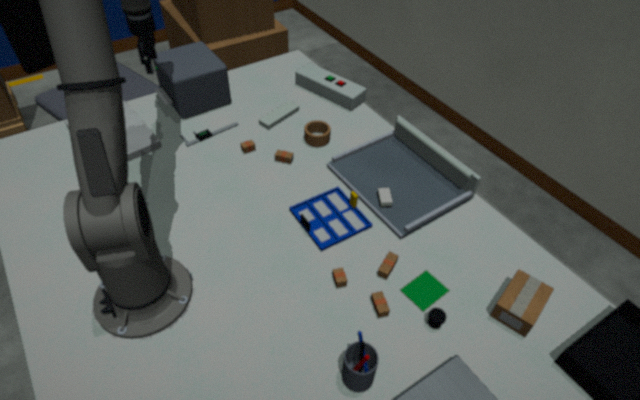

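The top view shows the tray at about (331,213), with its tab at (332,185). The deck spans (270–382, 90–172) and the tile is at (343,158). The pad is at (436,191). There are five cartons, at (236,208), (201,232), (403,202), (393,245) and (430,232); the side view agrees.

```bash
cat > h.py <<'E'
from bench import status, vision, r
import cv2,numpy as np
from scipy.spatial.transform import Rotation as R
np.set_printoptions(precision=4,suppress=True)
def grab(n="top"): return vision.grab_frame(n)
def K(f):
    fl=200/np.tan(np.radians(f["fovy"])/2); return np.array([[fl,0,f["cx"]],[0,fl,f["cy"]],[0,0,1]])
def w(f,px,z):
    u=cv2.undistortPoints(np.float64(px).reshape(-1,1,2),K(f),f["distortion"])[:,0]
    T=f["world_from_camera"]; d=np.c_[u[:,0],-u[:,1],-np.ones(len(u))]@T[:3,:3].T
    return (T[:3,3]+d*((z-T[2,3])/d[:,2])[:,None])[:,:2]
def rects(f,mask,z,amin=20):
    out=[]
    for c in cv2.findContours(cv2.resize(mask,None,fx=4,fy=4,interpolation=cv2.INTER_LINEAR)//128*255,cv2.RETR_EXTERNAL,cv2.CHAIN_APPROX_NONE)[0]:
        p=(c[:,0]-1.5)/4
        if cv2.contourArea(c)/16<amin: continue
        (x,y),(a,b),t=cv2.minAreaRect(np.float32(w(f,p,z)*1000))
        if a<b: a,b,t=b,a,t+90
        out.append((np.r_[x,y]/1000,a,b,(t+90)%180-90,p.mean(0)))
    return out
def hsv(f): return cv2.cvtColor(f["img"],cv2.COLOR_BGR2HSV)
def go(pos,yaw=None):
    """print rows values to bring TCP to pos, tool down, with tool-y at yaw deg (mod 180) in world"""
    o=status.get_obs(); R0=R.from_rotvec(o["orientation"])
    dp=R0.inv().apply(np.array(pos)-o["tcp_pos"])
    best=None
    if yaw is not None:
        for k in(0,180):
            y=np.radians(yaw+k); ty=np.array([np.cos(y),np.sin(y),0]); tz=np.array([0,0,-1.]); tx=np.cross(ty,tz)
            d=(R0.inv()*R.from_matrix(np.c_[tx,ty,tz])).as_rotvec()
            if best is None or np.linalg.norm(d)<np.linalg.norm(best): best=d
    print("dp",dp,"rot",best,"tcp",o["tcp_pos"],"j",o["joints"][[0,6]],"t",o["clock"])
E
python3 - <<'E'
from h import *
for n in("top","side"):
    f=grab(n); h=hsv(f)
    def show(name,m,z,a=20):
        for q in rects(f,m,z,a): print(n,name,q[0],"L%.0f W%.0f ang%.0f"%q[1:4],q[4])
    show("carton",cv2.inRange(h,(3,110,90),(20,255,255)),.014)
    show("tray",cv2.inRange(h,(100,150,60),(130,255,255)),.010,300)
    show("tab",cv2.inRange(h,(22,120,120),(35,255,255)),.050,4)
    show("pad",cv2.inRange(h,(45,120,60),(80,255,255)),.003,100)
f=grab("top");c=f["img"][75:265,180:460];cv2.imwrite("pics/c1.png",cv2.resize(c,(784,532),interpolation=cv2.INTER_CUBIC))
E
```

```text
top carton [ 0.1462 -0.7196] L268 W205 ang90 [553.5941 335.687 ]
top carton [ 0.4337 -0.2288] L41 W31 ang70 [393.7492 244.6596]
top carton [ 0.472  -0.3457] L55 W31 ang66 [431.4053 231.5211]
top carton [0.4766 0.3616] L40 W27 ang2 [199.9231 232.0897]
top carton [0.5516 0.2538] L54 W30 ang-49 [235.36   207.4638]
top carton [ 0.5635 -0.2655] L69 W31 ang22 [404.1709 202.3095]
top carton [0.7092 0.2919] L89 W87 ang-44 [224.6999 157.9305]
top carton [ 0.7625 -0.5197] L133 W33 ang18 [479.8479 140.7568]
top carton [ 0.7809 -0.578 ] L132 W28 ang17 [496.9222 135.6297]
top carton [0.7299 0.9128] L396 W119 ang-19 [ 34.2436 161.4095]
top tray [ 0.5336 -0.0366] L175 W170 ang89 [330.1065 213.3182]
top tab [ 0.6165 -0.0401] L23 W12 ang90 [331.6682 183.8225]
top pad [ 0.5995 -0.3678] L98 W78 ang6 [435.1762 191.5721]
side carton [ 0.476  -0.3398] L54 W29 ang70 [380.0268 302.1775]
side carton [ 0.8025 -0.5491] L133 W29 ang17 [536.7232 303.8768]
side carton [ 0.7834 -0.4906] L133 W30 ang17 [512.7431 289.9419]
side carton [ 0.4368 -0.2216] L41 W29 ang71 [339.494  275.5527]
side carton [ 0.5679 -0.2585] L67 W29 ang24 [388.0865 263.168 ]
side carton [0.5574 0.2645] L52 W27 ang-58 [283.6763 153.9627]
side carton [0.4787 0.3732] L35 W30 ang3 [247.2998 143.9237]
side carton [-0.1587  0.8776] L70 W24 ang1 [ 10.6415 126.5035]
side carton [0.6266 1.226 ] L213 W24 ang88 [188.5094  30.1542]
side carton [0.83   1.0376] L382 W108 ang8 [247.7992  36.4273]
side carton [0.6393 1.5176] L135 W44 ang82 [168.3088   5.0118]
side tray [ 0.5324 -0.0383] L181 W174 ang88 [326.4035 217.101 ]
side tab [ 0.6207 -0.0317] L21 W10 ang-89 [354.037 193.662]
side tab [-0.0593  1.0902] L115 W35 ang-1 [25.6582 79.89  ]
side pad [ 0.5984 -0.3672] L98 W78 ang5 [424.1731 290.2476]
```

View pics/c1.png

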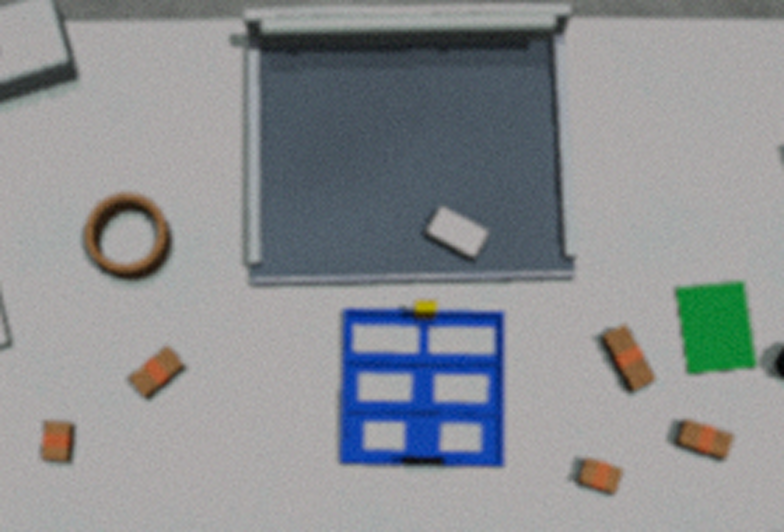

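The crop shows the tile turned about 30° near the step. The five cartons are 2 short, 2 medium and 1 long, and their measured lengths match. Next I'll measure the tile and the deck, and plan the first move.

```bash
python3 - <<'E'
from h import *
for n in("top","side"):
    f=grab(n); m=np.zeros((400,640),np.uint8)
    x,y=(343,158) if n=="top" else (386,197)
    g=cv2.cvtColor(f["img"],cv2.COLOR_BGR2GRAY); s=np.s_[y-16:y+17,x-17:x+18]
    m[s]=np.where(g[s]>135,255,0)
    for q in rects(f,m,.042 if n=="top" else .042,30): print(n,"tile",q[0],"L%.0f W%.0f ang%.0f"%q[1:4],q[4])
    if n=="top":
        print("front",w(f,[[272,174.5],[382,172.5]],.012))
        for xx in(285,365): print(xx,g[160:182,xx])
E
python3 -c "
from h import *
go((.63,-.06,.2),90)"
```

```text
top tile [ 0.701  -0.0774] L59 W35 ang59 [343.3843 157.1481]
front [[ 0.6549  0.1427]
 [ 0.6591 -0.2   ]]
285 [ 92  95  92  92  88  88  90  92  92  89  92  91  92 118 139 127 102 141
 163 173 171 170]
365 [ 89  86  85  90  88  88  85  90  86  88  88 103 129 124 106 122 163 168
 171 166 166 170]
side tile [ 0.6992 -0.0776] L53 W30 ang60 [384.7747 194.8355]
dp [-0.593  -0.4538  0.0313] rot [-0.0004 -0.0001 -0.4518] tcp [0.2946 0.6072 0.2311] j [-1.2271 -0.0831] t 0.35
```

```bash
python3 -c "
from h import *
go((.700,-.077,.15),149)"
```

```text
dp [-0.6634 -0.4385  0.0813] rot [-0.0003 -0.0003 -1.4816] tcp [0.2946 0.6072 0.2311] j [-1.2271 -0.0831] t 0.35
```

```bash
P='{"dp":[-0.663,-0.4385,0.081],"delta_rot":[0,0,-1.48]}'; python3 -m handwheel '[{"dp":[-0.663,-0.4385,0.081],"delta_rot":[0,0,-1.48]},{"dp":[-0.663,-0.4385,0.081],"delta_rot":[0,0,-1.48]},{"dp":[-0.663,-0.4385,0.081],"delta_rot":[0,0,-1.48]},{"dp":[-0.663,-0.4385,0.081],"delta_rot":[0,0,-1.48]},{"dp":[-0.663,-0.4385,0.081],"delta_rot":[0,0,-1.48]},{"dp":[-0.663,-0.4385,0.081],"delta_rot":[0,0,-1.48]},{"dp":[-0.663,-0.4385,0.081],"delta_rot":[0,0,-1.48]},{"dp":[-0.663,-0.4385,0.081],"delta_rot":[0,0,-1.48]},{"dp":[-0.663,-0.4385,0.081],"delta_rot":[0,0,-1.48]},{"dp":[-0.663,-0.4385,0.081],"delta_rot":[0,0,-1.48]},{"dp":[-0.663,-0.4385,0.081],"delta_rot":[0,0,-1.48]},{"dp":[-0.663,-0.4385,0.081],"delta_rot":[0,0,-1.48]}]' 1; python3 -c "
from h import *
go((.700,-.077,.02),149)"
```

```text
clock: 1.85
tcp_pos: [0.6684, -0.0237, 0.1567]
orientation: [-1.545, 2.735, -0.0]
contact_force: [0.2, 0.5, 0.5]
grip_width: 0.0858
gripper_force: 0.0
dp [ 0.0294 -0.0545  0.1367] rot [-0.0003  0.0004 -0.0014] tcp [ 0.6684 -0.0237  0.1567] j [-0.0216  2.5159] t 1.85
```

```bash
python3 -m handwheel '[{"dp":[0.029,-0.0545,0.0],"delta_rot":[0,0,0]},{"dp":[0.029,-0.0545,0.05],"delta_rot":[0,0,0]},{"dp":[0.029,-0.0545,0.08],"delta_rot":[0,0,0]},{"dp":[0.029,-0.0545,0.08],"delta_rot":[0,0,0]}]'; python3 -c "
from h import *
go((.700,-.077,.02),149)"
```

```text
clock: 2.35
tcp_pos: [0.697, -0.0748, 0.0739]
orientation: [1.542, -2.731, -0.005]
contact_force: [-0.0, 0.5, 0.2]
grip_width: 0.0853
gripper_force: 0.0
dp [ 0.0001 -0.004   0.0539] rot [ 0.0051 -0.0026 -0.0016] tcp [ 0.697  -0.0748  0.0739] j [0.0455 2.5917] t 2.35
```

```bash
python3 -m handwheel '[{"dp":[0,-0.002,0.03],"delta_rot":[0,0,0]},{"dp":[0,-0.002,0.053],"delta_rot":[0,0,0]},{"dp":[0,-0.002,0.053],"delta_rot":[0,0,0]}]' && python3 -m handwheel '[{"dp":[0,0,0],"delta_rot":[0,0,0]},{"dp":[0,0,0],"delta_rot":[0,0,0]},{"dp":[0,0,0],"delta_rot":[0,0,0]},{"dp":[0,0,0],"delta_rot":[0,0,0]},{"dp":[0,0,0],"delta_rot":[0,0,0]},{"dp":[0,0,0],"delta_rot":[0,0,0]}]' 0.2 50;  python3 -c "
from h import *
go((.600,-.368,.10),95);go((.600,-.368,.10),5)"
```

```text
clock: 2.72
tcp_pos: [0.6997, -0.0756, 0.0225]
orientation: [1.544, -2.733, -0.003]
contact_force: [-0.2, 0.6, 0.0]
grip_width: 0.0853
gripper_force: 0.0
clock: 3.48
tcp_pos: [0.7018, -0.076, 0.025]
orientation: [-1.544, 2.734, -0.002]
contact_force: [-0.7, 1.6, 6.5]
grip_width: 0.033
gripper_force: 51.8
dp [ 0.3025 -0.0637 -0.0751] rot [-0.0012  0.0017  0.9409] tcp [ 0.7018 -0.076   0.025 ] j [0.0462 2.5894] t 3.475
dp [ 0.3025 -0.0637 -0.0751] rot [-0.002   0.0003 -0.6299] tcp [ 0.7018 -0.076   0.025 ] j [0.0462 2.5894] t 3.475
```

```bash
python3 -m handwheel '[{"dp":[0,0,-0.04],"delta_rot":[0,0,0]},{"dp":[0,0,-0.09],"delta_rot":[0,0,0]},{"dp":[0.302,-0.064,-0.1],"delta_rot":[0,0,0.94]},{"dp":[0.302,-0.064,-0.1],"delta_rot":[0,0,0.94]},{"dp":[0.302,-0.064,-0.1],"delta_rot":[0,0,0.94]},{"dp":[0.302,-0.064,-0.1],"delta_rot":[0,0,0.94]},{"dp":[0.302,-0.064,-0.1],"delta_rot":[0,0,0.94]},{"dp":[0.302,-0.064,-0.1],"delta_rot":[0,0,0.94]},{"dp":[0.302,-0.064,-0.1],"delta_rot":[0,0,0.94]},{"dp":[0.302,-0.064,-0.1],"delta_rot":[0,0,0.94]}]';  python3 -c "
from h import *
go((.600,-.368,.012),95)"
```

```text
clock: 4.72
tcp_pos: [0.6007, -0.3653, 0.1234]
orientation: [-0.144, 3.138, 0.003]
contact_force: [-1.4, 0.3, -0.6]
grip_width: 0.0327
gripper_force: 50.9
dp [ 0.0009 -0.0028  0.1114] rot [0.0016 0.0001 0.0042] tcp [ 0.6007 -0.3653  0.1234] j [0.3177 2.241 ] t 4.725
```

```bash
python3 -m handwheel '[{"dp":[0,-0.001,0.06],"delta_rot":[0,0,0]},{"dp":[0,-0.001,0.09],"delta_rot":[0,0,0]},{"dp":[0,-0.001,0.105],"delta_rot":[0,0,0]},{"dp":[0,-0.001,0.112],"delta_rot":[0,0,0]},{"dp":[0,-0.001,0.112],"delta_rot":[0,0,0]}]' && python3 -m handwheel '[{"dp":[0,0,0],"delta_rot":[0,0,0]},{"dp":[0,0,0],"delta_rot":[0,0,0]},{"dp":[0,0,0],"delta_rot":[0,0,0]}]' 0.55;  python3 -m handwheel '[{"dp":[0,0,-0.05],"delta_rot":[0,0,0]},{"dp":[0,0,-0.1],"delta_rot":[0,0,0]},{"dp":[0,0,-0.1],"delta_rot":[0,0,0]}]'; python3 -c "
from h import *
go((.560,-.264,.10),113)"
```

```text
clock: 5.35
tcp_pos: [0.6005, -0.3687, 0.0125]
orientation: [-0.139, 3.137, -0.001]
contact_force: [0.1, 0.4, -0.6]
grip_width: 0.0327
gripper_force: 50.9
clock: 5.72
tcp_pos: [0.6002, -0.3689, 0.0125]
orientation: [-0.138, 3.138, -0.001]
contact_force: [0.1, 0.8, -1.0]
grip_width: 0.0476
gripper_force: 0.0
clock: 6.1
tcp_pos: [0.6026, -0.3707, 0.1173]
orientation: [-0.137, 3.13, -0.008]
contact_force: [0.5, 0.3, -0.2]
grip_width: 0.0468
gripper_force: 0.0
dp [0.0332 0.1101 0.0165] rot [-0.0064  0.007  -0.3137] tcp [ 0.6026 -0.3707  0.1173] j [0.3214 2.245 ] t 6.1
```

```bash
python3 -m handwheel '[{"dp":[0.033,0.11,0.017],"delta_rot":[0,0,-0.314]},{"dp":[0.033,0.11,0.017],"delta_rot":[0,0,-0.314]},{"dp":[0.033,0.11,0.017],"delta_rot":[0,0,-0.314]},{"dp":[0.033,0.11,0.017],"delta_rot":[0,0,-0.314]}]' 1;  python3 -c "
from h import *
go((.560,-.264,.02),113)
f=grab(); h=hsv(f)
for q in rects(f,cv2.inRange(h,(100,150,60),(130,255,255)),.014,300): print(q)
m=cv2.inRange(h,(22,120,120),(35,255,255)); print([q[0] for q in rects(f,m,.062,4)])
"
```

```text
clock: 6.6
tcp_pos: [0.5574, -0.2624, 0.0947]
orientation: [-0.626, 3.078, -0.001]
contact_force: [0.4, 0.2, 0.4]
grip_width: 0.0853
gripper_force: 0.0
dp [-0.0018 -0.0025  0.0747] rot [-0.0005 -0.      0.0001] tcp [ 0.5574 -0.2624  0.0947] j [0.2464 2.3873] t 6.6
(array([ 0.533, -0.038]), 178.1017303466797, 169.85366821289062, 89.47657012939453, array([330.8082, 212.9514]))
[array([ 0.6123, -0.0396])]
```

```bash
python3 -m handwheel '[{"dp":[-0.001,-0.002,0.04],"delta_rot":[0,0,0]},{"dp":[-0.001,-0.002,0.074],"delta_rot":[0,0,0]},{"dp":[-0.001,-0.002,0.074],"delta_rot":[0,0,0]}]' && python3 -m handwheel '[{"dp":[0,0,0],"delta_rot":[0,0,0]},{"dp":[0,0,0],"delta_rot":[0,0,0]},{"dp":[0,0,0],"delta_rot":[0,0,0]},{"dp":[0,0,0],"delta_rot":[0,0,0]},{"dp":[0,0,0],"delta_rot":[0,0,0]},{"dp":[0,0,0],"delta_rot":[0,0,0]}]' 0.15 40 && python3 -m handwheel '[{"dp":[0,0,-0.05],"delta_rot":[0,0,0]},{"dp":[0,0,-0.09],"delta_rot":[0,0,0]},{"dp":[0,0,-0.09],"delta_rot":[0,0,0]}]';  python3 -c "
from h import *
go((.586,-.08,.11),0)"
```

```text
clock: 7.02
tcp_pos: [0.5571, -0.2641, 0.0184]
orientation: [0.624, -3.075, -0.003]
contact_force: [0.3, 0.1, 0.9]
grip_width: 0.0854
gripper_force: 0.0
clock: 7.78
tcp_pos: [0.5598, -0.2638, 0.0222]
orientation: [-0.627, 3.077, -0.002]
contact_force: [-1.3, 0.2, 6.4]
grip_width: 0.0264
gripper_force: 38.9
clock: 8.15
tcp_pos: [0.5614, -0.2645, 0.1148]
orientation: [-0.626, 3.072, -0.006]
contact_force: [0.1, -0.6, -0.2]
grip_width: 0.0265
gripper_force: 39.5
dp [-0.0948  0.1602  0.0046] rot [-0.0077  0.0019 -1.1688] tcp [ 0.5614 -0.2645  0.1148] j [0.2436 2.3872] t 8.15
```

```bash
python3 -m handwheel '[{"dp":[-0.095,0.160,0],"delta_rot":[0,0,1.97]},{"dp":[-0.095,0.160,0],"delta_rot":[0,0,1.97]},{"dp":[-0.095,0.160,0],"delta_rot":[0,0,1.97]},{"dp":[-0.095,0.160,0],"delta_rot":[0,0,1.97]},{"dp":[-0.095,0.160,0],"delta_rot":[0,0,1.97]},{"dp":[-0.095,0.160,0],"delta_rot":[0,0,1.97]},{"dp":[-0.095,0.160,0],"delta_rot":[0,0,1.97]},{"dp":[-0.095,0.160,0],"delta_rot":[0,0,1.97]},{"dp":[-0.095,0.160,0],"delta_rot":[0,0,1.97]},{"dp":[-0.095,0.160,0],"delta_rot":[0,0,1.97]},{"dp":[-0.095,0.160,0],"delta_rot":[0,0,1.97]},{"dp":[-0.095,0.160,0],"delta_rot":[0,0,1.97]}]';  python3 -c "
from h import *
go((.586,-.08,.027),0)"
```

```text
clock: 9.65
tcp_pos: [0.5832, -0.0787, 0.1101]
orientation: [-2.216, -2.226, 0.002]
contact_force: [0.2, -0.3, -0.9]
grip_width: 0.0263
gripper_force: 39.5
dp [-0.0013  0.0029  0.0831] rot [-0.0013  0.0004  0.0042] tcp [ 0.5832 -0.0787  0.1101] j [-0.4253  0.4109] t 9.65
```

```bash
python3 -m handwheel '[{"dp":[-0.001,0.003,0.04],"delta_rot":[0,0,0]},{"dp":[-0.001,0.003,0.07],"delta_rot":[0,0,0]},{"dp":[-0.001,0.003,0.083],"delta_rot":[0,0,0]},{"dp":[-0.001,0.003,0.083],"delta_rot":[0,0,0]}]' && python3 -m handwheel '[{"dp":[0,0,0],"delta_rot":[0,0,0]},{"dp":[0,0,0],"delta_rot":[0,0,0]},{"dp":[0,0,0],"delta_rot":[0,0,0]}]' 0.48 && python3 -m handwheel '[{"dp":[0,0,-0.05],"delta_rot":[0,0,0]},{"dp":[0,0,-0.09],"delta_rot":[0,0,0]},{"dp":[0,0,-0.09],"delta_rot":[0,0,0]}]';  python3 -c "
from h import *
go((.432,-.227,.10),160)"
```

```text
clock: 10.15
tcp_pos: [0.5864, -0.0803, 0.0273]
orientation: [-2.217, -2.225, 0.001]
contact_force: [0.7, 0.4, -0.2]
grip_width: 0.0268
gripper_force: 41.7
clock: 10.52
tcp_pos: [0.5871, -0.0799, 0.0283]
orientation: [2.217, 2.225, 0.001]
contact_force: [-0.9, -0.5, -0.2]
grip_width: 0.0412
gripper_force: 0.0
clock: 10.9
tcp_pos: [0.5891, -0.0804, 0.1211]
orientation: [2.215, 2.222, 0.007]
contact_force: [-1.0, 0.1, 0.0]
grip_width: 0.0413
gripper_force: 0.0
dp [-0.1461 -0.1576  0.0201] rot [ 0.0063 -0.0012  0.352 ] tcp [ 0.5891 -0.0804  0.1211] j [-0.4307  0.4085] t 10.9
```

```bash
cat >> h.py <<'E'
def look(n="top"):
    f=grab(n); h=hsv(f)
    for nm,lo,hi,z,a in(("carton",(3,110,90),(20,255,255),.028,20),("tray",(100,150,60),(130,255,255),.014,300),("tab",(22,120,120),(35,255,255),.062,4)):
        for q in rects(f,cv2.inRange(h,lo,hi),z,a):
            if abs(q[0][1])<.45 and .3<q[0][0]<.95: print(n,nm,q[0],"L%.0f W%.0f ang%.0f"%q[1:4],q[4])
    return f
E
python3 -m handwheel '[{"dp":[-0.146,-0.1575,0.02],"delta_rot":[0,0,0.352]},{"dp":[-0.146,-0.1575,0.02],"delta_rot":[0,0,0.352]},{"dp":[-0.146,-0.1575,0.02],"delta_rot":[0,0,0.352]},{"dp":[-0.146,-0.1575,0.02],"delta_rot":[0,0,0.352]},{"dp":[-0.146,-0.1575,0.02],"delta_rot":[0,0,0.352]},{"dp":[-0.146,-0.1575,0.02],"delta_rot":[0,0,0.352]}]' 0.9;  python3 -c "
from h import *
look()
go((.432,-.227,.018),160)"
```

```text
clock: 11.65
tcp_pos: [0.4304, -0.2257, 0.0975]
orientation: [-2.572, -1.803, -0.0]
contact_force: [-0.9, -0.4, 0.6]
grip_width: 0.0768
gripper_force: 0.0
top carton [0.4749 0.3568] L39 W30 ang-0 [200.0287 232.1995]
top carton [0.5486 0.251 ] L53 W31 ang-49 [235.3644 207.5602]
top carton [ 0.5852 -0.0834] L67 W27 ang90 [345.5551 195.018 ]
top carton [0.7051 0.2893] L88 W87 ang-44 [224.6388 158.0698]
top tray [ 0.5329 -0.0372] L176 W170 ang89 [332.7278 210.0425]
top tab [ 0.6138 -0.0396] L23 W11 ang90 [331.6978 183.9668]
dp [-0.001   0.0017  0.0796] rot [ 0.0001 -0.0003  0.002 ] tcp [ 0.4308 -0.2255  0.0976] j [-0.2268  0.4623] t 11.7
```

```bash
python3 -m handwheel '[{"dp":[0,0.002,0.05],"delta_rot":[0,0,0]},{"dp":[0,0.002,0.079],"delta_rot":[0,0,0]},{"dp":[0,0.002,0.079],"delta_rot":[0,0,0]}]' && python3 -m handwheel '[{"dp":[0,0,0],"delta_rot":[0,0,0]},{"dp":[0,0,0],"delta_rot":[0,0,0]},{"dp":[0,0,0],"delta_rot":[0,0,0]},{"dp":[0,0,0],"delta_rot":[0,0,0]},{"dp":[0,0,0],"delta_rot":[0,0,0]},{"dp":[0,0,0],"delta_rot":[0,0,0]}]' 0.15 40 && python3 -m handwheel '[{"dp":[0,0,-0.05],"delta_rot":[0,0,0]},{"dp":[0,0,-0.09],"delta_rot":[0,0,0]},{"dp":[0,0,-0.09],"delta_rot":[0,0,0]}]';  python3 -c "
from h import *
go((.479,-.08,.11),0)"
```

```text
clock: 12.08
tcp_pos: [0.4311, -0.2257, 0.0172]
orientation: [-2.569, -1.803, 0.003]
contact_force: [0.1, 0.1, -0.1]
grip_width: 0.0774
gripper_force: 0.0
clock: 12.82
tcp_pos: [0.4325, -0.2272, 0.0199]
orientation: [2.572, 1.802, 0.003]
contact_force: [-1.3, 1.1, 8.1]
grip_width: 0.0268
gripper_force: 39.2
clock: 13.2
tcp_pos: [0.4335, -0.2279, 0.1116]
orientation: [2.57, 1.8, 0.007]
contact_force: [1.4, -0.1, -0.1]
grip_width: 0.0269
gripper_force: 40.3
dp [ 0.1545 -0.0079  0.0018] rot [ 0.0062 -0.     -0.349 ] tcp [ 0.4335 -0.2279  0.1116] j [-0.2522  0.4532] t 13.2
```

```bash
python3 -m handwheel '[{"dp":[0.155,-0.008,0],"delta_rot":[0,0,-0.349]},{"dp":[0.155,-0.008,0],"delta_rot":[0,0,-0.349]},{"dp":[0.155,-0.008,0],"delta_rot":[0,0,-0.349]},{"dp":[0.155,-0.008,0],"delta_rot":[0,0,-0.349]},{"dp":[0.155,-0.008,0],"delta_rot":[0,0,-0.349]},{"dp":[0.155,-0.008,0.04],"delta_rot":[0,0,-0.349]},{"dp":[0.155,-0.008,0.07],"delta_rot":[0,0,-0.349]},{"dp":[0.155,-0.008,0.086],"delta_rot":[0,0,-0.349]},{"dp":[0.155,-0.008,0.086],"delta_rot":[0,0,-0.349]}]'; python3 -c "
from h import *
go((.479,-.08,.025),0)"
```

```text
clock: 14.32
tcp_pos: [0.4765, -0.0803, 0.0223]
orientation: [-2.224, -2.218, 0.002]
contact_force: [-0.5, 0.0, 0.0]
grip_width: 0.0265
gripper_force: 46.1
dp [ 0.0003  0.0025 -0.0027] rot [-0.0011  0.0005 -0.0026] tcp [ 0.4765 -0.0803  0.0223] j [-0.3748  0.5454] t 14.325
```

```bash
python3 -m handwheel '[{"dp":[0,0.002,0],"delta_rot":[0,0,0]},{"dp":[0,0.002,0],"delta_rot":[0,0,0]},{"dp":[0,0.002,0],"delta_rot":[0,0,0]},{"dp":[0,0.002,0],"delta_rot":[0,0,0]}]' 0.48 && python3 -m handwheel '[{"dp":[0,0,-0.05],"delta_rot":[0,0,0]},{"dp":[0,0,-0.09],"delta_rot":[0,0,0]},{"dp":[0,0,-0.09],"delta_rot":[0,0,0]}]';  python3 -c "
from h import *
look()
go((.470,-.342,.10),158)"
```

```text
clock: 14.82
tcp_pos: [0.4791, -0.0786, 0.0229]
orientation: [2.221, 2.222, 0.0]
contact_force: [0.1, 0.1, -0.2]
grip_width: 0.0408
gripper_force: 0.0
clock: 15.2
tcp_pos: [0.481, -0.0788, 0.1152]
orientation: [2.219, 2.219, 0.007]
contact_force: [1.1, 0.1, 0.4]
grip_width: 0.041
gripper_force: 0.0
top carton [ 0.4704 -0.3421] L54 W31 ang69 [431.2688 231.4657]
top carton [0.4749 0.3568] L39 W30 ang-0 [200.0474 232.2306]
top carton [0.5486 0.251 ] L53 W31 ang-49 [235.4355 207.5538]
top carton [0.7052 0.2891] L87 W86 ang89 [224.5439 158.0702]
top tray [ 0.533  -0.0098] L171 W120 ang-2 [317.2153 211.7105]
top tab [ 0.6138 -0.0396] L23 W11 ang90 [331.6725 183.9668]
dp [-0.2636 -0.0101  0.0136] rot [ 0.0026 -0.0013  0.3846] tcp [ 0.4799 -0.0784  0.1138] j [-0.5202  0.4144] t 15.25
```

```bash
python3 -m handwheel '[{"dp":[-0.263,-0.01,0.014],"delta_rot":[0,0,0.385]},{"dp":[-0.263,-0.01,0.014],"delta_rot":[0,0,0.385]},{"dp":[-0.263,-0.01,0.014],"delta_rot":[0,0,0.385]},{"dp":[-0.263,-0.01,0.014],"delta_rot":[0,0,0.385]},{"dp":[-0.263,-0.01,0.014],"delta_rot":[0,0,0.385]},{"dp":[-0.263,-0.01,0.014],"delta_rot":[0,0,0.385]},{"dp":[-0.263,-0.01,0.06],"delta_rot":[0,0,0.385]},{"dp":[-0.263,-0.01,0.096],"delta_rot":[0,0,0.385]},{"dp":[-0.263,-0.01,0.096],"delta_rot":[0,0,0.385]}]' 0.9;  python3 -c "
from h import *
go((.470,-.342,.018),159)"
```

```text
clock: 16.38
tcp_pos: [0.4679, -0.3377, 0.0142]
orientation: [-2.597, -1.756, 0.002]
contact_force: [0.1, 0.9, 0.2]
grip_width: 0.0768
gripper_force: 0.0
dp [-0.0032  0.0035 -0.0038] rot [-0.0063 -0.0024 -0.0155] tcp [ 0.4679 -0.3377  0.0142] j [0.0729 0.6947] t 16.375
```

```bash
python3 -m handwheel '[{"dp":[-0.001,0.001,-0.004],"delta_rot":[0,0,0]},{"dp":[-0.001,0.001,-0.004],"delta_rot":[0,0,0]}]' && python3 -m handwheel '[{"dp":[0,0,0],"delta_rot":[0,0,0]},{"dp":[0,0,0],"delta_rot":[0,0,0]},{"dp":[0,0,0],"delta_rot":[0,0,0]},{"dp":[0,0,0],"delta_rot":[0,0,0]},{"dp":[0,0,0],"delta_rot":[0,0,0]},{"dp":[0,0,0],"delta_rot":[0,0,0]}]' 0.15 40 && python3 -m handwheel '[{"dp":[0,0,-0.05],"delta_rot":[0,0,0]},{"dp":[0,0,-0.09],"delta_rot":[0,0,0]},{"dp":[0,0,-0.09],"delta_rot":[0,0,0]}]';  python3 -c "
from h import *
look()
go((.533,-.08,.11),0)"
```

```text
clock: 16.62
tcp_pos: [0.471, -0.3435, 0.0227]
orientation: [2.603, 1.755, 0.002]
contact_force: [-1.0, -0.3, 0.1]
grip_width: 0.0772
gripper_force: 0.0
clock: 17.38
tcp_pos: [0.4699, -0.3432, 0.0213]
orientation: [2.605, 1.755, 0.001]
contact_force: [0.1, 1.2, 5.8]
grip_width: 0.0268
gripper_force: 39.5
clock: 17.75
tcp_pos: [0.471, -0.3445, 0.1135]
orientation: [2.602, 1.752, 0.004]
contact_force: [-0.0, -0.6, -1.4]
grip_width: 0.0263
gripper_force: 40.0
top carton [ 0.4747 -0.0797] L33 W27 ang89 [345.0827 231.    ]
top carton [0.4749 0.3568] L39 W30 ang-0 [200.0161 232.1618]
top carton [0.5492 0.2516] L54 W29 ang-44 [235.4474 207.502 ]
top carton [ 0.5852 -0.0833] L67 W27 ang90 [345.5478 195.0185]
top carton [0.7052 0.2878] L90 W86 ang89 [224.8286 158.2293]
top tray [ 0.5329 -0.0374] L177 W170 ang89 [332.5042 210.0889]
top tab [ 0.6138 -0.0396] L23 W11 ang90 [331.6312 183.8719]
dp [ 0.2677 -0.0407  0.0016] rot [ 0.0023  0.0003 -0.3849] tcp [ 0.4702 -0.3433  0.1117] j [-0.0176  0.6052] t 17.8
```

```bash
python3 -m handwheel '[{"dp":[0.268,-0.04,0],"delta_rot":[0,0,-0.385]},{"dp":[0.268,-0.04,0],"delta_rot":[0,0,-0.385]},{"dp":[0.268,-0.04,0],"delta_rot":[0,0,-0.385]},{"dp":[0.268,-0.04,0],"delta_rot":[0,0,-0.385]},{"dp":[0.268,-0.04,0],"delta_rot":[0,0,-0.385]},{"dp":[0.268,-0.04,0],"delta_rot":[0,0,-0.385]},{"dp":[0.268,-0.04,0.04],"delta_rot":[0,0,-0.385]},{"dp":[0.268,-0.04,0.07],"delta_rot":[0,0,-0.385]},{"dp":[0.268,-0.04,0.084],"delta_rot":[0,0,-0.385]},{"dp":[0.268,-0.04,0.084],"delta_rot":[0,0,-0.385]}]'; python3 -c "
from h import *
go((.533,-.08,.026),0)"
```

```text
clock: 19.05
tcp_pos: [0.5322, -0.0814, 0.026]
orientation: [-2.224, -2.218, 0.003]
contact_force: [0.1, -0.6, -0.8]
grip_width: 0.0265
gripper_force: 42.1
dp [0.0014 0.0008 0.    ] rot [-0.0019  0.0007 -0.0024] tcp [ 0.5322 -0.0814  0.026 ] j [-0.3787  0.527 ] t 19.05
```

```bash
python3 -m handwheel '[{"dp":[0,0,0],"delta_rot":[0,0,0]},{"dp":[0,0,0],"delta_rot":[0,0,0]},{"dp":[0,0,0],"delta_rot":[0,0,0]}]' 0.46 && python3 -m handwheel '[{"dp":[0,0,-0.05],"delta_rot":[0,0,0]},{"dp":[0,0,-0.09],"delta_rot":[0,0,0]},{"dp":[0,0,-0.09],"delta_rot":[0,0,0]}]';  python3 -c "
from h import *
look('side')
go((.549,.251,.10),40)"
```

```text
clock: 19.42
tcp_pos: [0.5335, -0.0796, 0.0272]
orientation: [2.221, 2.221, 0.001]
contact_force: [-0.1, 0.1, 0.1]
grip_width: 0.0391
gripper_force: 0.0
clock: 19.8
tcp_pos: [0.5354, -0.0798, 0.1197]
orientation: [2.218, 2.219, 0.007]
contact_force: [0.3, 0.2, 0.5]
grip_width: 0.039
gripper_force: 0.0
side carton [ 0.476  -0.0793] L38 W29 ang-86 [321.4485 229.6029]
side carton [ 0.5325 -0.0799] L55 W25 ang-87 [338.6741 221.5913]
side carton [ 0.5864 -0.0822] L68 W31 ang-89 [354.6814 214.5343]
side carton [0.5488 0.2501] L51 W30 ang-52 [283.4545 154.2305]
side carton [0.4712 0.3575] L38 W29 ang-3 [247.1557 144.2566]
side carton [0.7334 0.2771] L69 W20 ang38 [326.0373 131.4347]
side carton [0.685 0.32 ] L71 W22 ang60 [307.7676 128.8468]
side tray [ 0.53   -0.0404] L182 W172 ang88 [326.6208 220.2726]
dp [0.3303 0.015  0.0182] rot [ 0.0032  0.0004 -0.6976] tcp [ 0.5342 -0.0794  0.118 ] j [-0.4877  0.427 ] t 19.85
```

```bash
python3 -m handwheel '[{"dp":[0.33,0.015,0.018],"delta_rot":[0,0,-0.71]},{"dp":[0.33,0.015,0.018],"delta_rot":[0,0,-0.71]},{"dp":[0.33,0.015,0.018],"delta_rot":[0,0,-0.71]},{"dp":[0.33,0.015,0.018],"delta_rot":[0,0,-0.71]},{"dp":[0.33,0.015,0.018],"delta_rot":[0,0,-0.71]},{"dp":[0.33,0.015,0.018],"delta_rot":[0,0,-0.71]},{"dp":[0.33,0.015,0.018],"delta_rot":[0,0,-0.71]},{"dp":[0.33,0.015,0.05],"delta_rot":[0,0,-0.71]},{"dp":[0.33,0.015,0.08],"delta_rot":[0,0,-0.71]},{"dp":[0.33,0.015,0.08],"delta_rot":[0,0,-0.71]}]' 0.9;  python3 -c "
from h import *
go((.549,.251,.018),39)"
```

```text
clock: 21.1
tcp_pos: [0.5466, 0.2464, 0.0348]
orientation: [-1.315, -2.851, 0.008]
contact_force: [-0.4, 0.4, 0.7]
grip_width: 0.0767
gripper_force: 0.0
dp [0.002  0.0049 0.0167] rot [-0.0058  0.0001  0.0257] tcp [0.5466 0.2464 0.0348] j [-0.8182  0.4986] t 21.1
```

```bash
python3 -m handwheel '[{"dp":[0,0.002,0.017],"delta_rot":[0,0,0]},{"dp":[0,0.002,0.017],"delta_rot":[0,0,0]}]' && python3 -m handwheel '[{"dp":[0,0,0],"delta_rot":[0,0,0]},{"dp":[0,0,0],"delta_rot":[0,0,0]},{"dp":[0,0,0],"delta_rot":[0,0,0]},{"dp":[0,0,0],"delta_rot":[0,0,0]},{"dp":[0,0,0],"delta_rot":[0,0,0]},{"dp":[0,0,0],"delta_rot":[0,0,0]}]' 0.15 40 && python3 -m handwheel '[{"dp":[0,0,-0.05],"delta_rot":[0,0,0]},{"dp":[0,0,-0.09],"delta_rot":[0,0,0]},{"dp":[0,0,-0.09],"delta_rot":[0,0,0]}]';  python3 -c "
from h import *
look()
go((.533,.004,.11),0)"
```

```text
clock: 21.35
tcp_pos: [0.5496, 0.251, 0.0193]
orientation: [-1.312, -2.854, 0.001]
contact_force: [-0.5, 0.3, 0.1]
grip_width: 0.0767
gripper_force: 0.0
clock: 22.1
tcp_pos: [0.5503, 0.252, 0.0205]
orientation: [1.31, 2.855, 0.002]
contact_force: [-1.6, -1.0, 7.1]
grip_width: 0.0265
gripper_force: 40.1
clock: 22.48
tcp_pos: [0.5518, 0.2525, 0.1129]
orientation: [1.31, 2.852, 0.008]
contact_force: [-0.7, -0.3, -1.3]
grip_width: 0.0268
gripper_force: 39.7
top carton [ 0.4747 -0.0782] L36 W27 ang89 [344.6167 231.12  ]
top carton [ 0.5296 -0.0807] L51 W27 ang90 [344.8632 212.7585]
top carton [ 0.5852 -0.0834] L67 W27 ang90 [345.6915 194.9576]
top carton [0.7142 0.2771] L89 W57 ang38 [229.6294 154.4094]
top tray [ 0.5324 -0.0359] L174 W170 ang89 [332.455 209.643]
top tab [ 0.6138 -0.0396] L23 W11 ang90 [331.6472 183.9668]
dp [-0.1768 -0.1749  0.0005] rot [ 0.0026 -0.0008  0.7101] tcp [0.5503 0.2521 0.111 ] j [-0.8681  0.4525] t 22.525
```

```bash
python3 -m handwheel '[{"dp":[-0.177,-0.175,0],"delta_rot":[0,0,0.71]},{"dp":[-0.177,-0.175,0],"delta_rot":[0,0,0.71]},{"dp":[-0.177,-0.175,0],"delta_rot":[0,0,0.71]},{"dp":[-0.177,-0.175,0],"delta_rot":[0,0,0.71]},{"dp":[-0.177,-0.175,0],"delta_rot":[0,0,0.71]},{"dp":[-0.177,-0.175,0],"delta_rot":[0,0,0.71]},{"dp":[-0.177,-0.175,0],"delta_rot":[0,0,0.71]},{"dp":[-0.177,-0.175,0.04],"delta_rot":[0,0,0.71]},{"dp":[-0.177,-0.175,0.07],"delta_rot":[0,0,0.71]},{"dp":[-0.177,-0.175,0.084],"delta_rot":[0,0,0.71]},{"dp":[-0.177,-0.175,0.084],"delta_rot":[0,0,0.71]}]'; python3 -c "
from h import *
go((.533,.005,.0255),0)"
```

```text
clock: 23.9
tcp_pos: [0.5322, 0.0042, 0.0252]
orientation: [-2.219, -2.223, 0.001]
contact_force: [0.5, -0.9, -0.0]
grip_width: 0.0267
gripper_force: 41.7
dp [ 0.0008  0.0008 -0.0003] rot [-0.0011 -0.0001  0.0016] tcp [0.5322 0.0042 0.0252] j [-0.5422  0.3794] t 23.9
```

```bash
python3 -m handwheel '[{"dp":[0,0,0],"delta_rot":[0,0,0]},{"dp":[0,0,0],"delta_rot":[0,0,0]},{"dp":[0,0,0],"delta_rot":[0,0,0]}]' 0.46 && python3 -m handwheel '[{"dp":[0,0,-0.05],"delta_rot":[0,0,0]},{"dp":[0,0,-0.09],"delta_rot":[0,0,0]},{"dp":[0,0,-0.09],"delta_rot":[0,0,0]}]';  python3 -c "
from h import *
look('side')
go((.473,.357,.10),90)"
```

```text
clock: 24.28
tcp_pos: [0.5327, 0.0035, 0.0262]
orientation: [2.221, 2.221, 0.001]
contact_force: [-0.5, -0.1, 0.3]
grip_width: 0.0393
gripper_force: 0.0
clock: 24.65
tcp_pos: [0.5345, 0.0034, 0.1186]
orientation: [2.219, 2.219, 0.008]
contact_force: [0.1, 0.4, -1.1]
grip_width: 0.0393
gripper_force: 0.0
side carton [ 0.4758 -0.0789] L40 W30 ang89 [321.4086 229.719 ]
side carton [ 0.5314 -0.0805] L54 W28 ang-87 [338.3911 222.0534]
side carton [ 0.5877 -0.0814] L70 W29 ang-88 [354.7222 214.298 ]
side carton [0.5321 0.0057] L53 W29 ang86 [321.8294 202.9882]
side carton [0.4707 0.3564] L37 W31 ang3 [247.1557 144.2566]
side tray [ 0.5303 -0.0404] L182 W173 ang88 [328.3111 214.8825]
side tab [ 0.6117 -0.0398] L25 W12 ang-90 [353.9112 193.654 ]
dp [ 0.3533 -0.0602  0.0171] rot [ 0.0031  0.0014 -1.5705] tcp [0.5332 0.0037 0.1169] j [-0.6529  0.2759] t 24.7
```

```bash
python3 -m handwheel '[{"dp":[0.353,-0.06,0.017],"delta_rot":[0,0,-1.57]},{"dp":[0.353,-0.06,0.017],"delta_rot":[0,0,-1.57]},{"dp":[0.353,-0.06,0.017],"delta_rot":[0,0,-1.57]},{"dp":[0.353,-0.06,0.017],"delta_rot":[0,0,-1.57]},{"dp":[0.353,-0.06,0.017],"delta_rot":[0,0,-1.57]},{"dp":[0.353,-0.06,0.017],"delta_rot":[0,0,-1.57]},{"dp":[0.353,-0.06,0.017],"delta_rot":[0,0,-1.57]},{"dp":[0.353,-0.06,0.017],"delta_rot":[0,0,-1.57]},{"dp":[0.353,-0.06,0.017],"delta_rot":[0,0,-1.57]},{"dp":[0.353,-0.06,0.017],"delta_rot":[0,0,-1.57]},{"dp":[0.353,-0.06,0.06],"delta_rot":[0,0,-1.57]},{"dp":[0.353,-0.06,0.06],"delta_rot":[0,0,-1.57]}]' 0.9;  python3 -c "
from h import *
go((.473,.357,.018),90)"
```

```text
clock: 26.2
tcp_pos: [0.4698, 0.3545, 0.0527]
orientation: [-0.003, -3.136, 0.008]
contact_force: [-0.3, 0.5, 0.7]
grip_width: 0.0768
gripper_force: 0.0
dp [-0.0034  0.0027  0.0346] rot [-0.0048 -0.0056 -0.0019] tcp [0.4698 0.3545 0.0527] j [-0.9076  0.9703] t 26.2
```

```bash
python3 -m handwheel '[{"dp":[-0.002,0.001,0.034],"delta_rot":[0,0,0]},{"dp":[-0.002,0.001,0.034],"delta_rot":[0,0,0]},{"dp":[-0.002,0.001,0.034],"delta_rot":[0,0,0]}]' && python3 -m handwheel '[{"dp":[0,0,0],"delta_rot":[0,0,0]},{"dp":[0,0,0],"delta_rot":[0,0,0]},{"dp":[0,0,0],"delta_rot":[0,0,0]},{"dp":[0,0,0],"delta_rot":[0,0,0]},{"dp":[0,0,0],"delta_rot":[0,0,0]},{"dp":[0,0,0],"delta_rot":[0,0,0]}]' 0.15 40 && python3 -m handwheel '[{"dp":[0,0,-0.05],"delta_rot":[0,0,0]},{"dp":[0,0,-0.09],"delta_rot":[0,0,0]},{"dp":[0,0,-0.09],"delta_rot":[0,0,0]}]';  python3 -c "
from h import *
look()
go((.479,.004,.11),0)"
```

```text
clock: 26.58
tcp_pos: [0.4749, 0.3577, 0.0231]
orientation: [0.002, 3.141, 0.001]
contact_force: [0.5, 0.2, 0.1]
grip_width: 0.0767
gripper_force: 0.0
clock: 27.32
tcp_pos: [0.4747, 0.3577, 0.0226]
orientation: [0.001, 3.141, 0.001]
contact_force: [-1.2, -0.3, 5.4]
grip_width: 0.0264
gripper_force: 39.3
clock: 27.7
tcp_pos: [0.4763, 0.3588, 0.1153]
orientation: [0.002, 3.137, 0.007]
contact_force: [0.7, 0.4, -1.1]
grip_width: 0.0268
gripper_force: 39.8
top carton [ 0.4747 -0.0782] L36 W27 ang89 [344.63  231.173]
top carton [ 0.5296 -0.0808] L51 W27 ang90 [345.2014 212.7196]
top carton [0.5303 0.0042] L51 W27 ang90 [316.9433 212.9188]
top carton [ 0.5852 -0.0834] L67 W27 ang90 [345.5466 195.018 ]
top carton [0.7051 0.2893] L88 W87 ang-44 [224.6417 158.0581]
top tray [ 0.533  -0.0364] L175 W170 ang89 [332.4237 209.6452]
top tab [ 0.6138 -0.0396] L23 W11 ang90 [331.6851 183.9161]
dp [-0.0042 -0.354   0.0025] rot [ 0.0035 -0.0001  1.57  ] tcp [0.4751 0.358  0.1133] j [-0.9275  0.9542] t 27.75
```

```bash
python3 -m handwheel '[{"dp":[-0.004,-0.354,0],"delta_rot":[0,0,1.57]},{"dp":[-0.004,-0.354,0],"delta_rot":[0,0,1.57]},{"dp":[-0.004,-0.354,0],"delta_rot":[0,0,1.57]},{"dp":[-0.004,-0.354,0],"delta_rot":[0,0,1.57]},{"dp":[-0.004,-0.354,0],"delta_rot":[0,0,1.57]},{"dp":[-0.004,-0.354,0],"delta_rot":[0,0,1.57]},{"dp":[-0.004,-0.354,0],"delta_rot":[0,0,1.57]},{"dp":[-0.004,-0.354,0],"delta_rot":[0,0,1.57]},{"dp":[-0.004,-0.354,0],"delta_rot":[0,0,1.57]},{"dp":[-0.004,-0.354,0],"delta_rot":[0,0,1.57]},{"dp":[-0.004,-0.354,0.03],"delta_rot":[0,0,1.57]},{"dp":[-0.004,-0.354,0.03],"delta_rot":[0,0,1.57]}]'; python3 -c "
from h import *
go((.479,.005,.0275),0)"
```

```text
clock: 29.25
tcp_pos: [0.4762, 0.0032, 0.0802]
orientation: [-2.218, -2.221, 0.006]
contact_force: [0.4, -0.9, 0.9]
grip_width: 0.0263
gripper_force: 39.8
dp [0.0019 0.0031 0.0526] rot [-0.0045  0.0011  0.0012] tcp [0.4762 0.0032 0.0802] j [-0.6588  0.3005] t 29.25
```

```bash
python3 -m handwheel '[{"dp":[0.001,0.001,0.03],"delta_rot":[0,0,0]},{"dp":[0.001,0.001,0.052],"delta_rot":[0,0,0]},{"dp":[0.001,0.001,0.052],"delta_rot":[0,0,0]}]' && python3 -m handwheel '[{"dp":[0,0,0],"delta_rot":[0,0,0]},{"dp":[0,0,0],"delta_rot":[0,0,0]},{"dp":[0,0,0],"delta_rot":[0,0,0]}]' 0.46 && python3 -m handwheel '[{"dp":[0,0,-0.05],"delta_rot":[0,0,0]},{"dp":[0,0,-0.12],"delta_rot":[0,0,0]},{"dp":[0,0,-0.12],"delta_rot":[0,0,0]},{"dp":[0,0,-0.12],"delta_rot":[0,0,0]}]';  python3 -c "
from h import *
f=look('side')
g=look()
def big(f,x,y,W,H): return cv2.resize(f['img'][y:y+H,x:x+W],(400,300),interpolation=cv2.INTER_CUBIC)
cv2.imwrite('pics/c2.png',np.hstack([big(f,270,150,200,150),big(g,270,120,200,150)]))
go((.6155,-.039,.11),90)"
```

```text
clock: 29.62
tcp_pos: [0.4782, 0.0041, 0.0293]
orientation: [-2.22, -2.221, 0.003]
contact_force: [0.9, -0.2, 0.2]
grip_width: 0.0261
gripper_force: 39.8
clock: 30.0
tcp_pos: [0.4795, 0.0045, 0.0304]
orientation: [2.221, 2.221, 0.002]
contact_force: [0.5, -0.9, 0.1]
grip_width: 0.039
gripper_force: 0.0
clock: 30.5
tcp_pos: [0.4792, 0.0049, 0.1502]
orientation: [2.221, 2.222, 0.003]
contact_force: [0.7, 0.1, -0.7]
grip_width: 0.0394
gripper_force: 0.0
side carton [ 0.476  -0.0793] L39 W29 ang-86 [321.349  229.6181]
side carton [ 0.5315 -0.0812] L53 W28 ang-87 [338.4286 222.0179]
side carton [0.4779 0.0022] L38 W28 ang-86 [306.1912 210.875 ]
side carton [ 0.5874 -0.0815] L70 W29 ang-89 [354.4698 214.1842]
side carton [0.5317 0.0041] L52 W29 ang-87 [321.6405 203.1374]
side tray [ 0.53   -0.0402] L182 W173 ang88 [327.6707 214.3514]
side tab [ 0.6125 -0.0398] L25 W12 ang83 [353.8228 193.5989]
top carton [ 0.4747 -0.0782] L36 W27 ang89 [344.6233 231.1465]
top carton [ 0.5295 -0.0883] L36 W27 ang90 [347.492  212.6971]
top carton [ 0.5851 -0.0971] L39 W27 ang90 [349.936  194.9167]
top carton [0.7051 0.2893] L88 W87 ang-44 [224.6475 158.0552]
top tray [ 0.5122 -0.0861] L130 W72 ang-1 [349.6824 221.9221]
top tab [ 0.6138 -0.0396] L23 W11 ang90 [331.8237 183.8013]
dp [-0.0436  0.1374  0.0386] rot [-0.0015 -0.0013 -1.5704] tcp [0.4782 0.0046 0.1488] j [-0.7747  0.1954] t 30.6
```

View pics/c2.png

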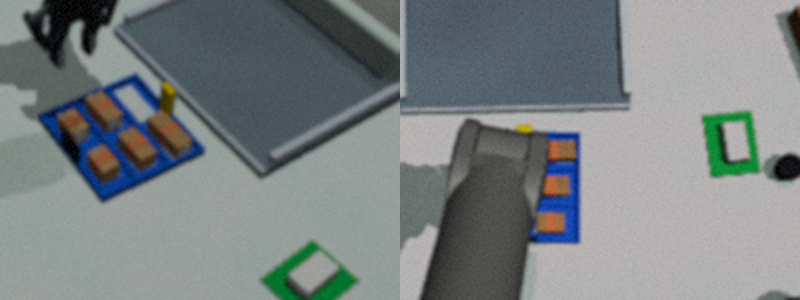

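The side crop shows all five cartons in their rows, and the tile sits flat on the green pad. Next I'll pinch the tab.

```bash
python3 -m handwheel '[{"dp":[-0.0435,0.137,0.04],"delta_rot":[0,0,-1.57]},{"dp":[-0.0435,0.137,0.04],"delta_rot":[0,0,-1.57]},{"dp":[-0.0435,0.137,0.04],"delta_rot":[0,0,-1.57]},{"dp":[-0.0435,0.137,0.04],"delta_rot":[0,0,-1.57]},{"dp":[-0.0435,0.137,0.04],"delta_rot":[0,0,-1.57]},{"dp":[-0.0435,0.137,0.04],"delta_rot":[0,0,-1.57]},{"dp":[-0.0435,0.137,0.04],"delta_rot":[0,0,-1.57]},{"dp":[-0.0435,0.137,0.04],"delta_rot":[0,0,-1.57]},{"dp":[-0.0435,0.137,0.04],"delta_rot":[0,0,-1.57]},{"dp":[-0.0435,0.137,0.04],"delta_rot":[0,0,-1.57]},{"dp":[-0.0435,0.137,0.04],"delta_rot":[0,0,-1.57]}]' 0.55; python3 -c "
from h import *
look('side')
go((.616,-.039,.040),90)"
```

```text
clock: 31.98
tcp_pos: [0.6155, -0.0393, 0.1087]
orientation: [-0.004, -3.14, -0.0]
contact_force: [-0.3, 0.2, 0.5]
grip_width: 0.047
gripper_force: 0.0
side carton [ 0.476  -0.0787] L40 W29 ang89 [321.476  229.7806]
side carton [ 0.5314 -0.0805] L54 W28 ang90 [338.2931 221.8355]
side carton [ 0.5863 -0.0828] L68 W27 ang87 [354.902  214.6434]
side carton [0.4773 0.0026] L38 W30 ang86 [306.1879 210.7689]
side carton [0.5317 0.0041] L52 W29 ang-87 [321.6467 203.0194]
side carton [0.682  0.3176] L66 W18 ang67 [307.4508 129.7398]
side tray [ 0.5304 -0.0399] L183 W173 ang89 [327.9943 214.3887]
dp [-0.0005  0.0002  0.0689] rot [-0.     -0.0015 -0.0021] tcp [ 0.6156 -0.0392  0.1089] j [-0.2373  1.6921] t 32.025
```

Lower and pinch gently. A moderate grip lets the tray pivot.

```bash
python3 -m handwheel '[{"dp":[0,0,0.04],"delta_rot":[0,0,0]},{"dp":[0,0,0.069],"delta_rot":[0,0,0]},{"dp":[0,0,0.069],"delta_rot":[0,0,0]}]' && python3 -m handwheel '[{"dp":[0,0,0],"delta_rot":[0,0,0]},{"dp":[0,0,0],"delta_rot":[0,0,0]},{"dp":[0,0,0],"delta_rot":[0,0,0]},{"dp":[0,0,0],"delta_rot":[0,0,0]}]' 0.1 50 && python3 -m handwheel '[{"dp":[0,0,-0.01],"delta_rot":[0,0,0]},{"dp":[0,0,-0.02],"delta_rot":[0,0,0]},{"dp":[0,0,-0.03],"delta_rot":[0,0,0]},{"dp":[0,0,-0.03],"delta_rot":[0,0,0]}]';  python3 -c "
from h import *
go((.70,-.039,.070),90); look('side')"
```

```text
clock: 32.4
tcp_pos: [0.614, -0.0389, 0.0385]
orientation: [-0.002, -3.137, 0.0]
contact_force: [0.4, 0.4, 0.3]
grip_width: 0.047
gripper_force: 0.0
clock: 32.9
tcp_pos: [0.6171, -0.0393, 0.0422]
orientation: [0.002, 3.139, 0.0]
contact_force: [-1.6, -0.2, 7.7]
grip_width: 0.0226
gripper_force: 50.3
clock: 33.4
tcp_pos: [0.617, -0.0392, 0.0718]
orientation: [0.001, 3.139, 0.0]
contact_force: [0.4, -0.1, -6.3]
grip_width: 0.0228
gripper_force: 49.5
dp [-0.083   0.0002  0.002 ] rot [ 0.      0.0024 -0.0008] tcp [ 0.617  -0.0392  0.0718] j [-0.2248  1.7081] t 33.4
side carton [ 0.4861 -0.078 ] L40 W31 ang-85 [324.3649 228.027 ]
side carton [ 0.5477 -0.072 ] L57 W31 ang88 [341.1459 217.6851]
side carton [0.4871 0.0042] L38 W28 ang-86 [308.4531 209.1406]
side carton [ 0.6091 -0.0661] L68 W35 ang-84 [357.6657 208.1561]
side carton [0.5455 0.0161] L52 W29 ang-88 [323.4118 198.737 ]
side carton [0.6775 0.3048] L60 W16 ang86 [308.9013 132.4671]
side tray [ 0.5517 -0.0285] L206 W190 ang4 [334.3442 208.9484]
```

```bash
python3 -m handwheel '[{"dp":[-0.015,0,0],"delta_rot":[0,0,0]},{"dp":[-0.03,0,0],"delta_rot":[0,0,0]},{"dp":[-0.045,0,0],"delta_rot":[0,0,0]},{"dp":[-0.06,0,0],"delta_rot":[0,0,0]},{"dp":[-0.075,0,0],"delta_rot":[0,0,0]},{"dp":[-0.09,0,0],"delta_rot":[0,0,0]},{"dp":[-0.09,0,0],"delta_rot":[0,0,0]},{"dp":[-0.09,0,0],"delta_rot":[0,0,0]}]';  python3 -c "
from h import *
go((.70,-.039,.070),90); f=look('side'); cv2.imwrite('pics/c3.png',cv2.resize(f['img'][150:270,260:460],(800,480),interpolation=cv2.INTER_CUBIC))"
```

```text
clock: 34.45
tcp_pos: [0.7062, -0.0392, 0.0708]
orientation: [0.001, 3.141, -0.0]
contact_force: [1.7, -0.9, -5.0]
grip_width: 0.0222
gripper_force: 49.7
dp [0.0062 0.0002 0.0008] rot [-0.      0.0007 -0.0008] tcp [ 0.7062 -0.0392  0.0708] j [-0.2018  1.705 ] t 34.45
side carton [ 0.5757 -0.0787] L39 W33 ang-89 [350.2553 215.1127]
side carton [ 0.6381 -0.0726] L54 W30 ang-89 [366.3765 205.2426]
side carton [0.5753 0.0038] L39 W30 ang-88 [333.9531 197.4531]
side carton [ 0.6995 -0.0647] L71 W33 ang89 [381.9417 195.8655]
side carton [0.6362 0.0146] L51 W34 ang-81 [348.1218 187.5295]
side tray [ 0.642  -0.0281] L205 W195 ang3 [359.0209 197.3111]
```

View pics/c3.png

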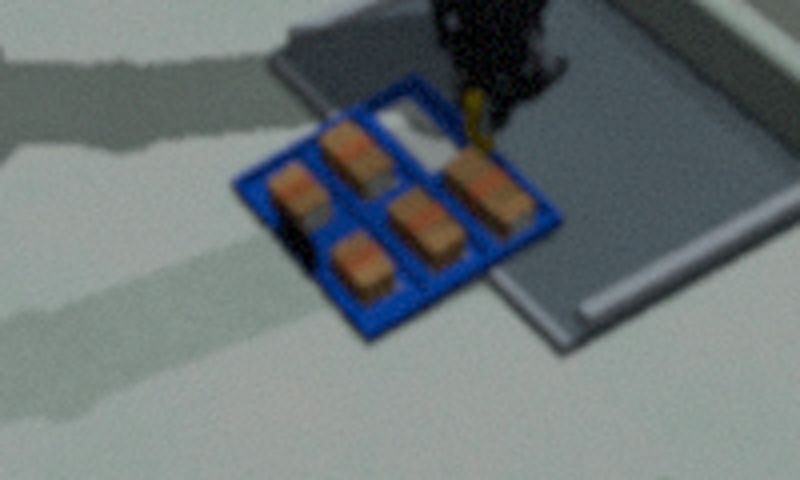

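The lead edge is about 55 mm over the deck, the rear edge is on the bench and the cartons are seated. I'll lower it onto the nose, release, then go behind the tray.

```bash
python3 -m handwheel '[{"dp":[0,0,0.004],"delta_rot":[0,0,0]},{"dp":[0,0,0.007],"delta_rot":[0,0,0]},{"dp":[0,0,0.007],"delta_rot":[0,0,0]}]' && python3 -m handwheel '[{"dp":[0,0,0],"delta_rot":[0,0,0]},{"dp":[0,0,0],"delta_rot":[0,0,0]},{"dp":[0,0,0],"delta_rot":[0,0,0]}]' 0.55 && python3 -m handwheel '[{"dp":[0,0,-0.05],"delta_rot":[0,0,0]},{"dp":[0,0,-0.1],"delta_rot":[0,0,0]},{"dp":[0,0,-0.1],"delta_rot":[0,0,0]}]';  python3 -c "
from h import *
f=look('side');look(); go((.48,-.039,.13),90); go((.48,-.039,.024),90)"
```

```text
clock: 34.88
tcp_pos: [0.7087, -0.0394, 0.0674]
orientation: [0.002, 3.136, 0.001]
contact_force: [1.2, -0.1, 11.3]
grip_width: 0.0225
gripper_force: 51.9
clock: 35.25
tcp_pos: [0.7056, -0.0392, 0.0634]
orientation: [-0.001, -3.141, -0.0]
contact_force: [-0.4, 0.4, 0.9]
grip_width: 0.0468
gripper_force: 0.0
clock: 35.62
tcp_pos: [0.7089, -0.0397, 0.1687]
orientation: [0.002, 3.133, -0.0]
contact_force: [0.5, 0.2, 0.1]
grip_width: 0.0467
gripper_force: 0.0
side carton [ 0.5745 -0.078 ] L41 W30 ang-89 [350.164 215.219]
side carton [ 0.6368 -0.0718] L56 W32 ang-90 [366.2633 205.3582]
side carton [0.5753 0.0038] L39 W30 ang-88 [333.9531 197.4531]
side carton [ 0.6981 -0.0671] L72 W31 ang89 [382.0201 196.5457]
side carton [0.6362 0.0151] L52 W33 ang-88 [348.5411 187.6933]
side carton [0.6815 0.3135] L72 W21 ang72 [308.1408 130.5933]
side tray [ 0.6415 -0.0283] L205 W195 ang89 [359.1018 197.2758]
side tab [ 0.7223 -0.0214] L22 W8 ang88 [379.8407 175.8407]
top carton [0.7052 0.2892] L88 W87 ang-44 [224.6272 158.0494]
dp [ 0.226  -0.      0.0339] rot [ 0.0002  0.0003 -0.0009] tcp [ 0.706  -0.0392  0.1639] j [-0.2217  1.6838] t 35.725
dp [ 0.226  -0.0001  0.1399] rot [ 0.0002  0.0003 -0.0009] tcp [ 0.706  -0.0392  0.1639] j [-0.2217  1.6838] t 35.725
```

```bash
python3 -m handwheel '[{"dp":[0.236,0,0],"delta_rot":[0,0,0]},{"dp":[0.236,0,0],"delta_rot":[0,0,0]},{"dp":[0.236,0,0],"delta_rot":[0,0,0]},{"dp":[0.236,0,0],"delta_rot":[0,0,0]},{"dp":[0.236,0,0],"delta_rot":[0,0,0]},{"dp":[0.236,0,0.06],"delta_rot":[0,0,0]},{"dp":[0.236,0,0.12],"delta_rot":[0,0,0]},{"dp":[0.236,0,0.136],"delta_rot":[0,0,0]},{"dp":[0.236,0,0.136],"delta_rot":[0,0,0]}]' 0 40;  python3 -c "
from h import *
f=look();g=grab('side')
def big(f,x,y,W,H): return cv2.resize(f['img'][y:y+H,x:x+W],(400,300),interpolation=cv2.INTER_CUBIC)
cv2.imwrite('pics/c4.png',np.hstack([big(g,270,130,200,150),big(f,250,100,200,150)]))
go((.48,-.039,.024),90)"
```

```text
clock: 36.85
tcp_pos: [0.4698, -0.0393, 0.0271]
orientation: [-0.002, -3.139, 0.001]
contact_force: [-0.3, 0.0, 0.8]
grip_width: 0.0001
gripper_force: 0.0
top carton [ 0.5774 -0.0816] L39 W18 ang90 [345.2147 197.2948]
top carton [0.5734 0.0053] L30 W27 ang90 [316.427 198.517]
top carton [ 0.629  -0.0827] L52 W27 ang90 [344.9461 180.5618]
top carton [0.6295 0.0033] L51 W27 ang90 [317.2039 181.1678]
top carton [ 0.6859 -0.0853] L68 W28 ang90 [345.7087 163.1347]
top carton [0.7051 0.2893] L88 W87 ang-44 [224.6359 158.0814]
top tray [ 0.6366 -0.041 ] L184 W180 ang90 [327.9627 179.2472]
top tab [ 0.7099 -0.0411] L24 W12 ang90 [331.5    152.3384]
dp [-0.0085  0.0001  0.0051] rot [ 0.0001  0.0022 -0.0011] tcp [ 0.4715 -0.0391  0.0291] j [-0.2363  1.732 ] t 36.95
```

View pics/c4.png

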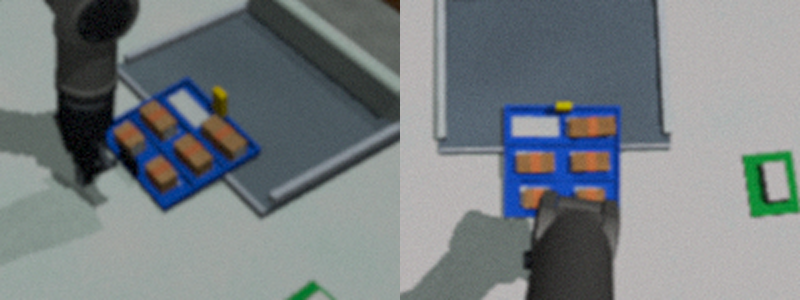

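```bash
python3 -m handwheel '[{"dp":[-0.03,0.001,0.003],"delta_rot":[0,0,0]},{"dp":[-0.045,0.001,0.003],"delta_rot":[0,0,0]},{"dp":[-0.055,0.001,0.003],"delta_rot":[0,0,0]},{"dp":[-0.063,0.001,0.003],"delta_rot":[0,0,0]},{"dp":[-0.071,0.001,0.003],"delta_rot":[0,0,0]},{"dp":[-0.079,0.001,0.003],"delta_rot":[0,0,0]},{"dp":[-0.087,0.001,0.003],"delta_rot":[0,0,0]},{"dp":[-0.095,0.001,0.003],"delta_rot":[0,0,0]},{"dp":[-0.103,0.001,0.003],"delta_rot":[0,0,0]},{"dp":[-0.111,0.001,0.003],"delta_rot":[0,0,0]}]';  python3 -c "
from h import *
look();look('side'); go((.61,-.04,.026),90)"
```

```text
clock: 38.2
tcp_pos: [0.5716, -0.0387, 0.0233]
orientation: [-0.003, -3.123, -0.001]
contact_force: [-25.2, -1.2, 19.4]
grip_width: 0.0001
gripper_force: 12.4
top carton [0.6707 0.0168] L28 W24 ang-0 [312.4815 168.0163]
top carton [ 0.7276 -0.0878] L71 W28 ang90 [345.9871 149.8987]
top carton [0.7052 0.2893] L88 W87 ang-44 [224.6301 158.0552]
top tray [0.6818 0.0101] L182 W81 ang-0 [309.4605 160.9885]
top tab [ 0.7509 -0.0417] L24 W12 ang90 [331.8567 139.5122]
side carton [ 0.6175 -0.0777] L41 W32 ang-89 [361.942  209.1938]
side carton [ 0.6842 -0.0675] L56 W33 ang90 [377.9226 198.2961]
side carton [ 0.7483 -0.0586] L72 W38 ang-85 [392.9233 188.3219]
side carton [0.6812 0.0159] L48 W31 ang89 [361.0648 182.063 ]
side carton [0.6817 0.3175] L66 W19 ang68 [307.4508 129.7398]
side tray [ 0.6903 -0.022 ] L231 W196 ang7 [378.2041 190.5902]
side tab [ 0.7732 -0.0081] L26 W13 ang87 [389.8477 167.2461]
dp [-0.0372 -0.0013 -0.0033] rot [ 0.0007 -0.0166 -0.0019] tcp [ 0.5728 -0.0387  0.0233] j [-0.2176  1.7297] t 38.3
```

```bash
python3 -m handwheel '[{"dp":[-0.008,0,0],"delta_rot":[0,0,0]},{"dp":[-0.016,0,0],"delta_rot":[0,0,0]},{"dp":[-0.022,0,0],"delta_rot":[0,0,0]},{"dp":[-0.022,0,0],"delta_rot":[0,0,0]}]';python3 -c "
from h import *
look('side')";  python3 -m handwheel '[{"dp":[0.015,0,0],"delta_rot":[0,0,0]},{"dp":[0.03,0,0],"delta_rot":[0,0,0]},{"dp":[0.03,0,0],"delta_rot":[0,0,0]},{"dp":[0.03,0,0],"delta_rot":[0,0,0]}]'; python3 -c "
from h import *
f=look();g=grab('side')
def big(f,x,y,W,H): return cv2.resize(f['img'][y:y+H,x:x+W],(400,300),interpolation=cv2.INTER_CUBIC)
cv2.imwrite('pics/c5.png',np.hstack([big(g,290,130,200,150),big(f,250,80,200,150)]))
go((.60,-.04,.026),90)"
```

```text
clock: 38.8
tcp_pos: [0.5856, -0.0392, 0.022]
orientation: [-0.005, -3.107, -0.003]
contact_force: [-40.0, 0.0, 30.0]
grip_width: -0.0
gripper_force: 20.7
side carton [ 0.6321 -0.0767] L43 W32 ang-89 [365.9    207.0786]
side carton [ 0.7008 -0.0624] L60 W36 ang89 [381.5487 195.4583]
side carton [ 0.7674 -0.0498] L77 W36 ang-88 [396.2925 184.4375]
side carton [0.697  0.0173] L44 W31 ang89 [364.8792 179.7604]
side carton [0.6812 0.3179] L66 W19 ang67 [307.4918 129.7643]
side tray [ 0.7106 -0.0165] L250 W196 ang10 [381.7622 187.2343]
side tab [0.7902 0.0032] L25 W14 ang86 [392.3212 163.1558]
clock: 39.35
tcp_pos: [0.5742, -0.0379, 0.0251]
orientation: [0.001, 3.14, 0.0]
contact_force: [0.5, 0.2, -0.3]
grip_width: 0.0
gripper_force: 0.0
top carton [0.6961 0.0135] L30 W28 ang90 [313.3926 159.8965]
top carton [0.7052 0.2893] L88 W87 ang-44 [224.6533 158.0552]
top carton [ 0.7471 -0.0866] L68 W28 ang90 [345.4573 143.812 ]
top tray [ 0.6975 -0.0404] L182 W177 ang90 [330.1395 158.8285]
top tab [ 0.7796 -0.0421] L24 W12 ang90 [331.6598 130.5839]
dp [-0.0259 -0.002  -0.001 ] rot [ 0.      0.0012 -0.0006] tcp [ 0.5741 -0.038   0.0249] j [-0.2193  1.7303] t 39.45
```

View pics/c5.png

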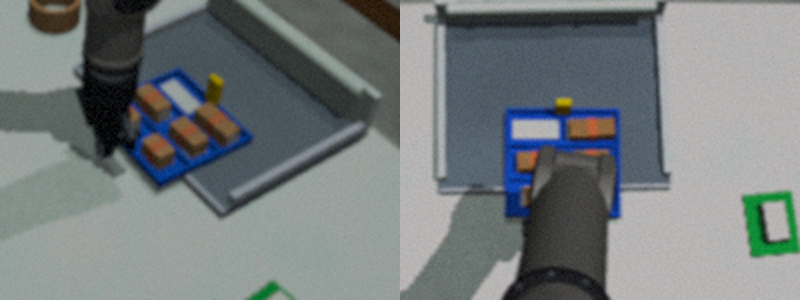

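The tray has tipped level on the deck, with the cartons in place and the tail about 45 mm short of the nose. I'll push the rest of the way at a raised contact height.

```bash
python3 -m handwheel '[{"dp":[0,0.002,-0.017],"delta_rot":[0,0,0]},{"dp":[-0.015,0.002,-0.017],"delta_rot":[0,0,0]},{"dp":[-0.025,0.002,-0.017],"delta_rot":[0,0,0]},{"dp":[-0.035,0.002,-0.017],"delta_rot":[0,0,0]},{"dp":[-0.045,0.002,-0.017],"delta_rot":[0,0,0]},{"dp":[-0.055,0.002,-0.017],"delta_rot":[0,0,0]},{"dp":[-0.065,0.002,-0.017],"delta_rot":[0,0,0]},{"dp":[-0.075,0.002,-0.017],"delta_rot":[0,0,0]},{"dp":[-0.085,0.002,-0.017],"delta_rot":[0,0,0]},{"dp":[-0.095,0.002,-0.017],"delta_rot":[0,0,0]},{"dp":[-0.105,0.002,-0.017],"delta_rot":[0,0,0]},{"dp":[-0.105,0.002,-0.017],"delta_rot":[0,0,0]}]';  python3 -c "
from h import *
look();look('side'); go((.68,-.04,.042),90)"
```

```text
clock: 40.95
tcp_pos: [0.6775, -0.0364, 0.041]
orientation: [-0.002, -3.139, 0.0]
contact_force: [-3.6, -0.3, 1.2]
grip_width: -0.0001
gripper_force: 1.8
top carton [0.7052 0.2893] L88 W87 ang-44 [224.746  157.9823]
top carton [0.7752 0.0207] L25 W15 ang-0 [311.1739 135.3089]
top tray [0.7793 0.0254] L174 W50 ang-0 [307.0388 133.0594]
top tab [ 0.8607 -0.0433] L24 W12 ang90 [331.3134 105.6045]
side carton [ 0.7301 -0.0696] L42 W29 ang89 [390.4239 192.8562]
side carton [ 0.7893 -0.0706] L56 W32 ang87 [405.7485 185.5725]
side carton [ 0.8415 -0.0719] L69 W33 ang-87 [418.3626 179.4198]
side carton [0.7867 0.0103] L45 W23 ang79 [388.816  170.5849]
side tray [ 0.7835 -0.0627] L182 W123 ang-0 [400.7785 192.9499]
side tab [ 0.8692 -0.0282] L24 W11 ang84 [418.1776 159.8224]
dp [-0.0026 -0.0036 -0.001 ] rot [-0.0002 -0.0019 -0.001 ] tcp [ 0.6774 -0.0364  0.041 ] j [-0.2085  1.714 ] t 41.05
```

Back off, retract upward, and check.

```bash
python3 -m handwheel '[{"dp":[0.03,0,0],"delta_rot":[0,0,0]},{"dp":[0.06,0,0],"delta_rot":[0,0,0]},{"dp":[0.1,0,-0.06],"delta_rot":[0,0,0]},{"dp":[0.15,0,-0.12],"delta_rot":[0,0,0]},{"dp":[0.15,0.1,-0.2],"delta_rot":[0,0,0]},{"dp":[0.15,0.2,-0.2],"delta_rot":[0,0,0]},{"dp":[0.15,0.3,-0.2],"delta_rot":[0,0,0]},{"dp":[0.15,0.3,-0.2],"delta_rot":[0,0,0]},{"dp":[0.15,0.3,-0.2],"delta_rot":[0,0,0]},{"dp":[0.15,0.3,-0.2],"delta_rot":[0,0,0]}]';  python3 -c "
from h import *
f=look();g=look('side')
def big(f,x,y,W,H): return cv2.resize(f['img'][y:y+H,x:x+W],(400,300),interpolation=cv2.INTER_CUBIC)
cv2.imwrite('pics/c6.png',np.hstack([big(g,310,110,200,150),big(f,250,70,200,150)]))"
```

```text
clock: 42.3
tcp_pos: [0.5278, 0.2706, 0.2427]
orientation: [-0.011, 3.139, 0.006]
contact_force: [0.3, -0.9, 0.3]
grip_width: 0.0001
gripper_force: 0.0
top carton [ 0.7212 -0.0829] L37 W28 ang90 [344.6233 152.4197]
top carton [ 0.7217 -0.0007] L40 W28 ang90 [318.2008 152.154 ]
top carton [0.7045 0.2899] L87 W86 ang46 [224.5532 158.147 ]
top carton [0.7768 0.0019] L52 W29 ang90 [316.9422 135.3011]
top carton [ 0.778  -0.0825] L53 W32 ang90 [344.183 134.817]
top carton [ 0.8291 -0.0867] L66 W29 ang90 [345.0782 119.2688]
top tray [ 0.7773 -0.0417] L184 W178 ang90 [330.7143 141.174 ]
top tab [ 0.8607 -0.0433] L24 W12 ang90 [331.3134 105.6045]
side carton [ 0.7301 -0.0688] L40 W29 ang89 [390.4286 192.6111]
side carton [ 0.7894 -0.0698] L54 W32 ang87 [405.7485 185.4738]
side carton [ 0.8378 -0.0709] L70 W28 ang85 [418.4482 179.3115]
side carton [0.7314 0.014 ] L42 W27 ang89 [373.5961 176.2076]
side carton [0.7859 0.0162] L53 W28 ang87 [386.6605 169.2988]
side tray [ 0.7833 -0.0593] L182 W130 ang-0 [400.5857 192.6708]
side tab [ 0.8694 -0.0263] L20 W11 ang84 [417.9615 159.6538]
```

View pics/c6.png

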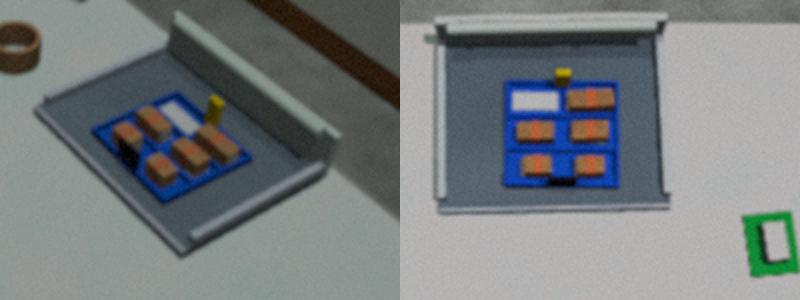

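Everything sits flat on the deck in the right rows, and the tile is on its pad. I'll hand in now.

```bash
python3 -c "
from bench import r
print(r.hand_in())"
```

```text
the job is handed in; nothing more can be done
None
```

I handed the job in at about 42 s on the clock. The final pictures show the tray flat and straight on the viewing deck, all five cartons (no second long one was there) in their rows and the tile on its green pad. The hand-in call gave no verdict.

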